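# Press a split chopping board together with dogs and a ratchet clamp

## Task

The chopping board that came apart is being glued. Stand the two steel dogs in the two holes of the gluing board, fully home, as the stop behind the loose halves; then pump the trigger of the ratchet clamp until its pad has pushed the halves together, tight against both dogs, and finish while still squeezing the trigger, so that the joint stays under a moderate, steady pressure (about 10 to 40 N at the pad) - a hard squeeze would crush the wood.

Things in the scene. Friction and masses are not known exactly. Their poses are not given: they have to be found in the camera images.
- glue_board: Plywood gluing board, 330 x 230 x 36 mm, fixed to the worktop. Origin: centre of its underside; +x: the way the clamp pushes; z up. In its frame the clamp's rod runs along x at y = +15 mm, the clamp's handle and trigger stick out towards -y, the two holes are near the +x edge and the halves of the chopping board lie between clamp and holes.
- hole_left (a point): Centre of the mouth of a round through hole, 21.4 mm across, 36 mm deep; the mouth is at the gluing board's top, 36 mm above the worktop; axes as glue_board. The far half's edge starts 17 to 21 mm from it, on its -x side. Once it is in, a dog's head nearly fills that space.
- hole_right (a point): The same for the other hole, 100 mm from hole_left towards -y of the gluing board.
- dog_a: Steel bench dog upright on the worktop, 64.5 mm tall, 0.08 to 0.16 kg: shank 19 mm across, 34.5 mm long, tapered foot; above it a round head 26 mm across, 30 mm tall. Origin: centre of the foot; z up. Fully home the head's shoulder rests on the gluing board, the origin 34.5 mm below the hole's mouth. Fingers that close along the gluing board's y pass beside the far half.
- dog_b: A second dog, the same as dog_a; either goes in either hole.
- near_half: Loose half of the wooden chopping board next to the clamp, 50 (x) x 150 (y) x 18 mm, lying flat on the gluing board; origin: centre of its underside; axes nearly those of the gluing board.
- far_half: The other half, same size, next to the holes. The halves start 8 to 18 mm apart; closed, their origins are 50 mm apart. It starts 4 to 8 mm from where the heads of the dogs will stand.
- ram_pad: Rubber-faced pressure pad, 48 x 18 mm, at the end of the clamp's rod. Origin: centre of its face, 12 mm above the gluing board's top; it pushes along +x of the gluing board and starts 2 to 14 mm short of the near half. It sits on a rubber buffer (12 N per mm). Its force is about 1.4 times that on the middle of the trigger's blade once the board is tight.
- ram (a joint): How far the clamp's rod is out, m: 0 = fully back, 0.040 = fully out; starts between 0 and 0.006; 0.032 to 0.036 with the board pressed tight against the dogs. A friction brake keeps it where the last stroke left it but carries only 4 N, so pressure on the joint lasts only while the trigger is squeezed.
- trigger (a joint): Angle of the trigger, rad: 0 = let go (a light spring returns it), 0.30 = squeezed to its stop. Each full stroke clicks over one rack tooth and pushes the rod 7 mm (the first one 2 to 9); it must come back to 0 between strokes. Once the board is tight the load stops it short of its stop. If both come together, let it out and squeeze once more.
- trigger_blade: Grey blade of the trigger, 12 mm thick, 54 mm long, 28 mm tall, level, in front (+x side) of the handle. Origin: its middle, 59 mm above the worktop, 52 mm from the upright pin it turns on. At rest its frame is turned +0.15 rad about z from the gluing board's; squeezing moves its middle 16 mm towards -x of the gluing board. The spring takes 1.5 to 2.5 N.
- handle_back (a point): Middle of the back face (-x side) of the clamp's fixed black handle, level with the middle of the blade; axes as glue_board. The handle is 18 mm thick, 34 mm tall (top 76 mm above the worktop), 78 mm long along the gluing board's y. From here to the blade's front: 54 mm at rest, 38 mm squeezed.
Not all that is in view belongs to the job. What is shaped like the dog_b but purple is not meant.

How it is judged:
On the way, in this order (a step that is already met when the one before it is completed fails the run):
1. both dogs stand fully home in the holes (((z of dog_a in the frame of hole_left below -0.0305 m and horizontal distance between dog_a and hole_left below 0.004 m and angle between each of dog_a, dog_b's own z axis and vertical below 0.15 rad and z of dog_b in the frame of hole_right below -0.0305 m and horizontal distance between dog_b and hole_right below 0.004 m) or (z of dog_b in the frame of hole_left below -0.0305 m and horizontal distance between dog_b and hole_left below 0.004 m and angle between each of dog_b, dog_a's own z axis and vertical below 0.15 rad and z of dog_a in the frame of hole_right below -0.0305 m and horizontal distance between dog_a and hole_right below 0.004 m))), for 0.2 s.
2. the clamp has pushed the halves together (x of far_half in the frame of near_half below 0.0525 m and angle between the x axis of near_half and the x axis of far_half, either way round below 0.035 rad and contact force between ram_pad and near_half above 3 N), for 0.2 s.
At the end, for the whole second after the job is handed in: Both dogs upright in the holes, 30.5 mm deep or more, within 4 mm of centre; halves closed to 2.5 mm, parallel to 2 degrees, bearing on both dogs (over 1.5 N each); pad force 8 to 45 N while the fingers squeeze the trigger (over 3 N, trigger off its rest); arm clear of the halves (((z of dog_a in the frame of hole_left below -0.0305 m and horizontal distance between dog_a and hole_left below 0.004 m and angle between each of dog_a, dog_b's own z axis and vertical below 0.15 rad and z of dog_b in the frame of hole_right below -0.0305 m and horizontal distance between dog_b and hole_right below 0.004 m) or (z of dog_b in the frame of hole_left below -0.0305 m and horizontal distance between dog_b and hole_left below 0.004 m and angle between each of dog_b, dog_a's own z axis and vertical below 0.15 rad and z of dog_a in the frame of hole_right below -0.0305 m and horizontal distance between dog_a and hole_right below 0.004 m)) and x of far_half in the frame of near_half below 0.0525 m and angle between the x axis of near_half and the x axis of far_half, either way round below 0.035 rad and contact force between far_half and dog_a above 1.5 N and contact force between far_half and dog_b above 1.5 N and contact force between ram_pad and near_half between 8 and 45 N and contact force between the fingers and trigger_blade above 3 N and value of joint trigger above 0.015 rad and contact force between the arm and near_half below 0.5 N and contact force between the arm and far_half below 0.5 N and linear speed of near_half below 0.01 m/s); the arm keeps its last pose, push and grip.
It fails at once if the wood is crushed (pad over 55 N) (contact force between ram_pad and near_half above 55 N).
It also fails if it takes over 72 s, if anything falls off the work surface, if the arm or the gripper's body presses on something with over 40 N, if the wrist force passes 120 N, or if a joint passes its speed limit or range.

## Robot

A 7-joint arm with a two-finger parallel gripper is mounted at the origin on a cart in front of the work surface, level with it; the furniture and walls round the work are solid. World frame = base frame: x ahead of the robot, y to its left, z up, the work surface at z = 0. Lengths are in m, angles in rad, forces in N, time in s.
With the tool pointing down it reaches from about 0.425 to 0.925 m from the base axis. Payload 6.8 kg.
Tool frame: the origin (TCP) lies at the very end of the fingers, on their centre line; the grasp point (between the pads) lies 19 mm behind it; z points along the fingers, y is the line along which they close (so a half turn about z gives the same grasp; the last joint's range is limited). The gripper opens to 85 mm and grips with 20 to 120 N. Pads are 22 mm wide; open, the fingers measure 114 mm over their backs; the gripper's body (76 mm by 85 mm) begins 54 mm behind the grasp point. The pads swing forward as they close: fully open they stand 13 mm farther back than shut.
Start: joints at [-1.218, 0.477, 0.022, 1.555, -0.011, 1.109, -0.083], TCP at [0.3, 0.605, 0.231] pointing down, gripper open.
Joint ranges: [-2.96, 2.96], [-0.34, 2.1], [-1.41, 1.46], [0.24, 2.44], [-1.37, 4.51], [0.17, 1.92], [-2.96, 2.96]. Speed limits (rad/s): [2.39, 2.39, 3.14, 3.14, 3.14, 3.14, 3.14].

## Interface

Orientations are given as a rotation vector (axis times angle).
In Python, from bench import r gives the robot as it stands.
- The arm moves only by the tool play_rows, never from a script. Its argument "targets" is text: rows parted by semicolons, each of 5 numbers parted by spaces: the closure, from -1 (fully open) to 1 (shut), then the shift along the tool's x, y, z in m, then the turn about the tool's z in rad. In form: gripper dx dy dz spin; .... A call has 1 to 8 rows; each row is the pose to reach, as a shift and turn from the pose commanded when the call began, along the tool's axes at that moment; what a row does not reach only later rows make up. A row lasts 1/12 s, in which the tool goes at most 41.7 mm and 7.16 degrees, less where a joint would pass 70% of its speed; a pose out of reach is approached as far as the arm can. A call with a gripper value outside its range is refused whole. The fingers move at their own pace and stop on an object; "squeeze" is the grip in N (left out, the last holds). Time passes only in rows, so rows that repeat a pose let the fingers close. It gives the time, the measured TCP pose, the force, the opening and the grip force at its end, in the units of the state.
- r.get_obs(): the state, without advancing time (a new reading comes with each control period).
- r.grab_frame(name): name is "scene" or "top" or "wrist"; returns the picture (384x512x3 uint8, red, green, blue); there is no depth.
- r.camera_info(name): a dict with "fov_y" (degrees; the focal length in pixels is half the picture's height over the tangent of half this angle, whatever the lens; pixels are square), "cx", "cy" (the principal point, pixels), "k1" (the pictures are not rectified: a ray, as slopes to the right and down, at radius r is drawn at 1 + k1 r^2 times it, then the intrinsics apply), "position" and "rotation" of the camera in the world. Camera axes: x right, y down, z forward; pixel columns grow to the right and rows downward; lengths in m; the calibration is good to about 2 mm. A picture is of the moment at which its call begins: read the wrist's pose just before it. camera_info takes no time and is no camera call; for the wrist camera it gives the pose at the moment of the call.
- r.hand_in(): hands the job in; it is judged then, once.
The state is a dict: "clock": time; "joints": joint angles; "qvel": joint speeds; "tau": joint torques, N m; "tcp_pos": TCP position; "orientation": TCP orientation; "contact_force": force on the tool from outside, world axes, zero at the start; "moment": the same for the moment, N m; "grip_width": finger opening in m; "gripper_force": force on a finger pad.
Only numpy, scipy, OpenCV 4.12 (cv2) and the standard library are available. Lean on these libraries where they do the work, as an engineer would, in place of code of your own. Each camera call takes 0.05 s, during which the arm holds its last target. There are 200 camera calls.

## Working session

There is one attempt and no reset: what is moved stays moved. The work goes in short steps, Python scripts to look and compute and a tool call to move; the robot and the scene stay as the last step left them, time stands still between calls to the robot, and variables do not carry over. Pictures are saved under pics/ and viewed, at most 10 in all, crops included, and the job is handed in when it is done.

Besides the shell and the picture viewer there is one more tool, called as name(argument=value, ...), one argument or row to a line, values as JSON. play_rows: Moves the arm, as the interface text tells. Its arguments: {"type":"object","properties":{"targets":{"type":"string"},"squeeze":{"type":"number"}},"required":["targets"]}

```bash
ls; mkdir -p pics
python3 - <<'E'
from bench import r
import cv2
o=r.get_obs(); print(o)
for n in("scene","top"):
    f=r.grab_frame(n); cv2.imwrite(f"pics/{n}0.png",f[:,:,::-1]); print(n,r.camera_info(n))
print(r.camera_info("wrist"))
E
```

```text
pics
{'clock': 0.0, 'joints': array([-1.21814803,  0.47781711,  0.02236261,  1.55645406, -0.01150388,
        1.10930252, -0.08307879]), 'qvel': array([-0.00010527,  0.00041369, -0.00057207, -0.00086282, -0.00078448,
        0.00125705, -0.00025857]), 'tau': array([ 1.06604439e-03, -5.96443355e+01,  1.60802018e+00, -2.81212538e+01,
        1.23307348e-02,  9.13412921e-03,  2.48006552e-05]), 'tcp_pos': array([0.29987815, 0.60406495, 0.23031366]), 'orientation': array([-7.17260980e-01, -3.05832849e+00,  2.87626760e-03]), 'contact_force': array([-0.47751258, -0.35428835,  0.42127467]), 'moment': array([-0.0048891 , -0.01327995,  0.01532021]), 'gripper_force': 0.0, 'grip_width': 0.08565470904322536}
scene {'fov_y': 47.83491338089635, 'cx': 253.18747203127788, 'cy': 188.65037808407487, 'k1': 0.020643864098254725, 'position': array([ 0.23588979, -0.25988404,  0.69277722]), 'rotation': array([-2.32612736,  0.66785214, -0.24292509])}
top {'fov_y': 56.1063999125209, 'cx': 254.3157327556371, 'cy': 193.34047249967196, 'k1': -0.09406628202534961, 'position': array([0.44472053, 0.23162323, 0.90662587]), 'rotation': array([-2.2134006 ,  2.14768185, -0.16327018])}
{'fov_y': 66.17947701084009, 'cx': 259.0966954340824, 'cy': 193.14266364852423, 'k1': -0.019567683990992474, 'position': array([0.22499712, 0.64202018, 0.37233307]), 'rotation': array([2.4188894 , 1.50113924, 0.24989778])}
```

View pics/top0.png

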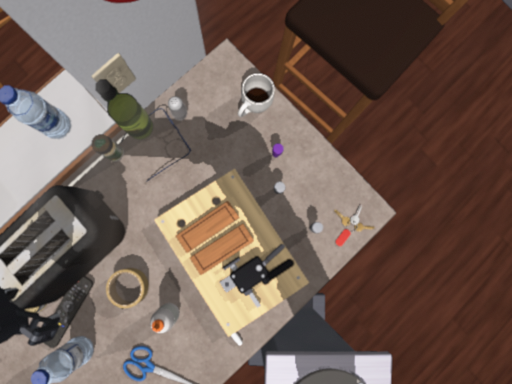

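View pics/scene0.png

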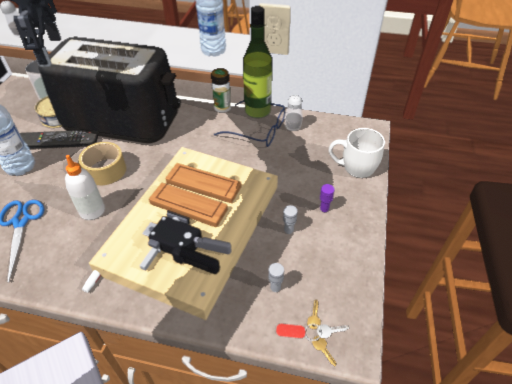

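Top view: the dogs are at about (280,187) and (317,228), holes at about (181,223) and (216,201). Things that could be taken for a dog are the purple decoy at (277,150) and the salt shaker at (176,103). I'll use the two grey ones. Next: a close crop and measurements.

```bash
cat > h.py <<'E'
import numpy as np, cv2
from scipy.spatial.transform import Rotation as R
def KD(c):
    f=192/np.tan(np.radians(c['fov_y'])/2)
    return np.array([[f,0,c['cx']],[0,f,c['cy']],[0,0,1]]), np.array([c['k1'],0,0,0,0.])
def ray(c,px):
    K,D=KD(c); u=cv2.undistortPoints(np.array(px,float).reshape(-1,1,2),K,D)[:,0]
    d=np.c_[u,np.ones(len(u))]@R.from_rotvec(c['rotation']).as_matrix().T
    return np.array(c['position']),d
def plane(c,px,z):
    p,d=ray(c,px); return p+d*((z-p[2])/d[:,2])[:,None]
def proj(c,P):
    K,D=KD(c); M=R.from_rotvec(c['rotation']).as_matrix().T
    return cv2.projectPoints(np.array(P,float).reshape(-1,1,3),cv2.Rodrigues(M)[0],-M@c['position'],K,D)[0][:,0]
def tri(cs,pxs):
    A=np.zeros((3,3));b=np.zeros(3)
    for c,px in zip(cs,pxs):
        p,d=ray(c,[px]); d=d[0]/np.linalg.norm(d); Q=np.eye(3)-np.outer(d,d); A+=Q;b+=Q@p
    return np.linalg.solve(A,b)
E
python3 - <<'E'
from h import *
from bench import r
c=r.camera_info("top"); s=r.camera_info("scene")
print("holes",plane(c,[(181,223),(216,201)],.036))
print("corners",plane(c,[(235,170),(157,220),(230,335),(305,283)],.036))
print("dogs top",plane(c,[(280,187),(317,228)],.0645))
print("dogs scene",plane(s,[(291,210),(277,268)],.0645))
im=cv2.imread("pics/top0.png")[150:345,145:335]
cv2.imwrite("pics/c1.png",cv2.resize(im,None,fx=3.05,fy=3.05,interpolation=cv2.INTER_CUBIC))
E
```

```text
holes [[0.4661196  0.37482631 0.036     ]
 [0.52186721 0.29283803 0.036     ]]
corners [[0.59945491 0.24950061 0.036     ]
 [0.47141739 0.43300561 0.036     ]
 [0.20544561 0.24858208 0.036     ]
 [0.33114467 0.07296413 0.036     ]]
dogs top [[0.5573374  0.14124767 0.0645    ]
 [0.46300922 0.05177874 0.0645    ]]
dogs scene [[0.56124438 0.14350558 0.0645    ]
 [0.46901133 0.05326195 0.0645    ]]
```

View pics/c1.png

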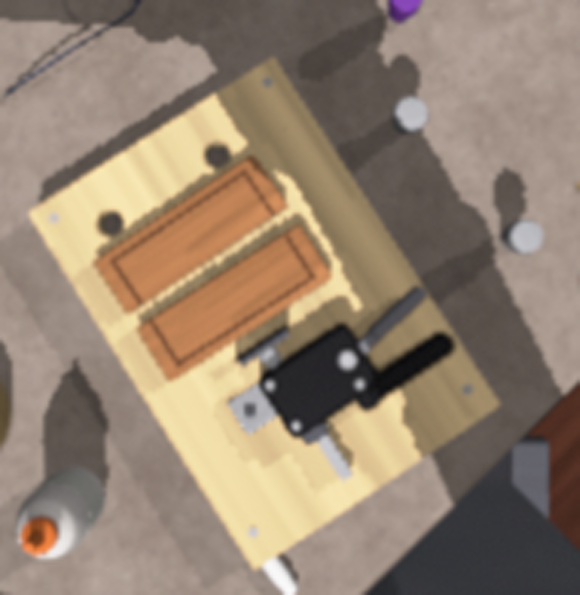

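```bash
cat >> h.py <<'E'
YAW=np.radians(34.4)
def go(o,target,yaw=YAW):
    """shift in tool axes from measured pose + spin so that tool y lies along board +-y"""
    M=R.from_rotvec(o['orientation']).as_matrix()
    d=M.T@(np.array(target)-o['tcp_pos'])
    want=np.array([-np.sin(yaw),np.cos(yaw),0]); w=M.T@want
    a=np.arctan2(-w[0],w[1]); a=(a+np.pi/2)%np.pi-np.pi/2
    return np.round(np.r_[d,a],4), 'alt spin %.3f'%(a-np.sign(a)*np.pi)
E
python3 - <<'E'
from h import *
from bench import r
o=r.get_obs(); print(R.from_rotvec(o['orientation']).as_matrix().round(3))
w=r.camera_info("wrist"); print(R.from_rotvec(w['rotation']).as_matrix().round(3))
print(go(o,(.53,.15,.21)))
c=r.camera_info("top"); s=r.camera_info("scene")
t=cv2.imread("pics/top0.png"); q=cv2.imread("pics/scene0.png")
# dark blobs for handle tip etc: rough triangulation from views
T=lambda x,y:(145+x/3.05,150+y/3.05)
print("handle tip",plane(c,[T(445,345),T(375,395)],.07),"blade ends",plane(c,[T(420,293),T(362,345)],.073),"pad",plane(c,[T(240,358),T(287,330)],.055))
cv2.imwrite("pics/c2.png",cv2.resize(q[145:315,90:305],None,fx=3.5,fy=3.5,interpolation=cv2.INTER_CUBIC))
E
```

```text
[[-0.896  0.445 -0.001]
 [ 0.445  0.896 -0.002]
 [-0.    -0.002 -1.   ]]
[[ 0.444  0.847  0.292]
 [ 0.896 -0.419 -0.147]
 [-0.002  0.327 -0.945]]
(array([-0.408 , -0.3044,  0.021 , -1.0612]), 'alt spin 2.080')
handle tip [[0.380408   0.11282621 0.07      ]
 [0.34191856 0.16497993 0.07      ]] blade ends [[0.4191696  0.13303879 0.073     ]
 [0.37922628 0.17594502 0.073     ]] pad [[0.36554344 0.26779641 0.055     ]
 [0.38775684 0.23258208 0.055     ]]
```

View pics/c2.png

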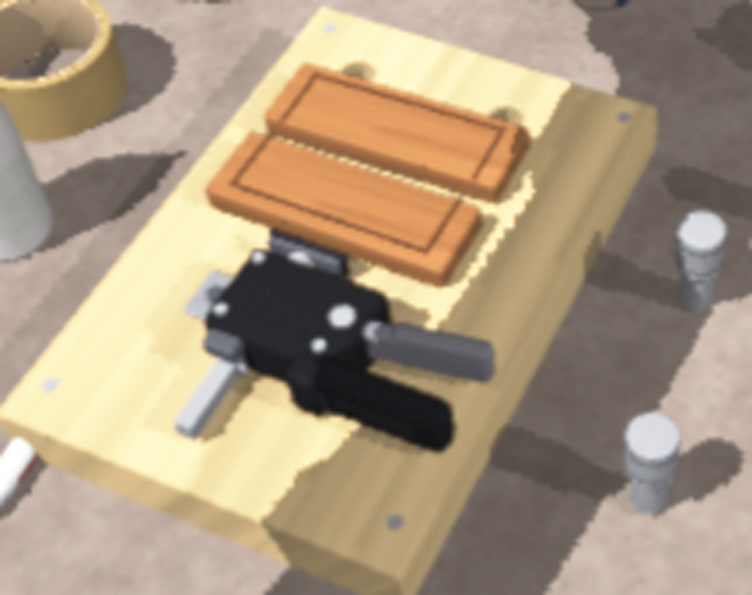

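Crop: the two bright grey dogs at scene (291,210) and (277,268) match the description, and the purple one is excluded. Handle and blade tips stick out toward -y. I'll move to an overview pose for a wrist picture.

play_rows(
  targets="-1 -0.045 -0.037 -0.004 0.12; -1 -0.09 -0.074 -0.008 0.24; -1 -0.135 -0.111 -0.012 0.36; -1 -0.18 -0.148 -0.016 0.48; -1 -0.225 -0.185 -0.02 0.6; -1 -0.27 -0.222 -0.024 0.72; -1 -0.315 -0.259 -0.028 0.84; -1 -0.36 -0.295 -0.03 0.96",
)

```text
clock: 0.77
tcp_pos: [0.4367, 0.2992, 0.2537]
orientation: [-2.056, -2.375, 0.0]
contact_force: [0.9, 0.0, 0.2]
grip_width: 0.0851
gripper_force: 0.0
```

play_rows(
  targets="-1 0 0 0 0.12; -1 0 0 0 0.24; -1 0 0 0 0.36; -1 0 0 0 0.48; -1 0 0 0 0.6; -1 0 0 0 0.72; -1 0 0 0 0.84; -1 0 0 0 0.96",
)

```text
clock: 1.43
tcp_pos: [0.4362, 0.301, 0.2533]
orientation: [2.92, 1.158, -0.001]
contact_force: [-0.7, 0.4, -0.8]
grip_width: 0.0858
gripper_force: 0.0
```

Run:
```python
from h import *
from bench import r
o=r.get_obs(); print(o['clock'],o['tcp_pos'],o['joints'],go(o,(.49,.18,.26)))
```

```text
1.4333 [0.4362132  0.30103319 0.25334521] [-1.10195488  0.2238019   0.44892164  1.89917869 -0.11165826  1.04362351
 -1.4223906 ] (array([-0.0438,  0.125 , -0.0066,  0.1544]), 'alt spin -2.987')
```

play_rows(
  targets="-1 -0.015 0.04 -0.006 0.08; -1 -0.03 0.08 -0.006 0.155; -1 -0.044 0.125 -0.006 0.155; -1 -0.044 0.125 -0.006 0.155; -1 -0.044 0.125 -0.006 0.155; -1 -0.044 0.125 -0.006 0.155",
)

```text
clock: 1.93
tcp_pos: [0.4907, 0.1801, 0.2595]
orientation: [-2.999, -0.935, 0.001]
contact_force: [0.3, -0.4, 0.3]
grip_width: 0.0854
gripper_force: 0.0
```

Run:
```python
from h import *
from bench import r
import json
o=r.get_obs(); print(o['clock'],o['tcp_pos'],o['joints'])
c=r.camera_info("wrist"); f=r.grab_frame("wrist"); cv2.imwrite("pics/w1.png",f[:,:,::-1])
json.dump({k:np.array(v).tolist() for k,v in c.items()},open("w1.json","w"))
print(proj(c,[(.466,.375,.036),(.522,.293,.036),(.559,.142,.0645),(.466,.0525,.0645),(.38,.113,.07)]).round())
```

```text
1.9333 [0.49065825 0.18013339 0.25945233] [-0.93901096  0.20977152  0.54852513  1.91240906 -0.12564095  1.05337686
 -1.30419233]
[[110.  87.]
 [195.  87.]
 [321. 138.]
 [330. 238.]
 [253. 265.]]
```

View pics/w1.png

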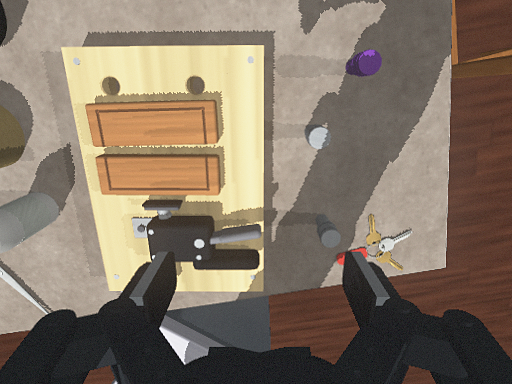

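Wrist view: holes at (111,86) and (195,85), dogs at (318,136) and (329,230), purple decoy at (367,62). Blade spans about (212,242)-(260,230) and the handle (195,258)-(258,260). Now measuring these with masks.

Run:
```python
from h import *
from bench import r
import json
w=json.load(open("w1.json")); c=r.camera_info("top"); s=r.camera_info("scene")
W=cv2.imread("pics/w1.png"); T=cv2.imread("pics/top0.png"); S=cv2.imread("pics/scene0.png")
def blob(im,p,rad,f,minA=20):
    x,y=p; x0,y0=x-rad,y-rad; sub=im[y0:y+rad+1,x0:x+rad+1].astype(int)
    m=f(sub).astype(np.uint8); n,l,st,ce=cv2.connectedComponentsWithStats(m)
    k=min([i for i in range(1,n) if st[i,4]>=minA],key=lambda i:np.hypot(*(ce[i]-rad)))
    cn=max(cv2.findContours((l==k).astype(np.uint8),0,1)[0],key=cv2.contourArea)
    return ce[k]+[x0,y0],st[k],cv2.fitEllipse(cn)[1] if len(cn)>4 else None
dark=lambda q:q.max(2)<150
dk2=lambda q:q.max(2)<140
for p in((111,86),(195,86)):
    b=blob(W,p,15,dark); print("holeW",b,plane(w,[b[0]],.036))
for p in((181,223),(216,201)):
    b=blob(T,p,8,dark,5); print("holeT",b,plane(c,[b[0]],.036))
for im,cc,n,ps in((W,w,'W',((318,136),(329,230))),(T,c,'T',((280,187),(317,228))),(S,s,'S',((291,210),(277,268)))):
    for p in ps:
        x,y=p; g=im[y-14:y+15,x-14:x+15]; cv2.imwrite(f"pics/d{n}{x}.png",g)
strip=[cv2.resize(im[y-14:y+15,x-14:x+15],(220,220),interpolation=cv2.INTER_NEAREST) for im,ps in((W,((318,136),(329,230),(111,86))),(T,((280,187),(317,228),(181,223)))) for x,y in ps]
hb=cv2.resize(W[195:275,130:270],(660,377),interpolation=cv2.INTER_CUBIC)
top=np.hstack(strip[:3]); 
row=cv2.resize(np.hstack(strip),(792,132)); hb=cv2.copyMakeBorder(hb,0,0,0,132,0)
cv2.imwrite("pics/m1.png",np.vstack([row,hb]))
```

```text
holeW (array([110.671875  ,  85.82421875]), array([  6,   6,  18,  19, 256], dtype=int32), (15.452380180358887, 19.201988220214844)) [[0.46726979 0.37523907 0.036     ]]
holeW (array([195.19064748,  85.6942446 ]), array([  7,   5,  17,  23, 278], dtype=int32), (16.320777893066406, 20.666536331176758)) [[0.52350868 0.29329205 0.036     ]]
holeT (array([181.98684211, 224.65789474]), array([ 4,  5, 13, 12, 76], dtype=int32), (10.20376205444336, 12.237555503845215)) [[0.46222406 0.37226725 0.036     ]]
holeT (array([216.8       , 202.61052632]), array([ 2,  4, 15, 13, 95], dtype=int32), (9.652734756469727, 15.85112190246582)) [[0.51801998 0.29075219 0.036     ]]
```

View pics/m1.png

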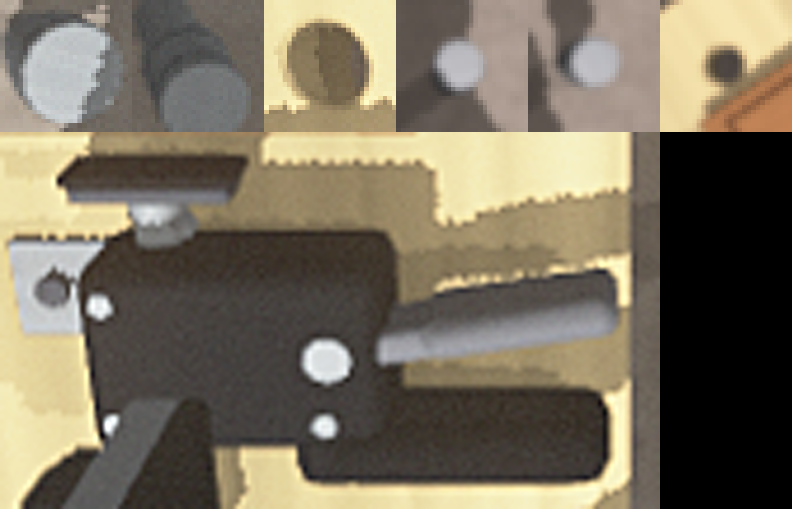

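```bash
cat >> h.py <<'E'
BX=np.array([np.cos(YAW),np.sin(YAW),0]);BY=np.array([-np.sin(YAW),np.cos(YAW),0])
E
python3 - <<'E'
from h import *
import json
w=json.load(open("w1.json"))
m=lambda x,y:(130+x/4.714-.5,195+(y-132)/4.714-.5)
print("dogs",plane(w,[(318.5,137.8),(330.8,239.4)],.0645))
h=plane(w,[(110.6,85.3),(195.2,85.3)],.036);print("holes",h)
d=h[0]-h[1];print(np.degrees(np.arctan2(-d[0],d[1])))
H=h.mean(0)
f=lambda P:np.c_[(P-H)@BX,(P-H)@BY,P[:,2]].round(4)
print("blade ends",f(plane(w,[m(382,349),m(617,318)],.073)))
print("front edge",f(plane(w,[m(385,330),m(612,300)],.073)))
print("handle back edge, tip",f(plane(w,[m(450,482),m(590,482),m(608,440)],.076)))
print("pin",f(plane(w,[m(326,361)],.08)),"pad face ends",f(plane(w,[m(68,187),m(232,195)],.057)))
E
```

```text
dogs [[0.55796892 0.14421358 0.0645    ]
 [0.46545001 0.05072811 0.0645    ]]
holes [[0.46775101 0.37556406 0.036     ]
 [0.52388925 0.29350615 0.036     ]]
34.37718059611123
blade ends [[-0.1831 -0.0645  0.073 ]
 [-0.1736 -0.1267  0.073 ]]
front edge [[-0.1774 -0.0656  0.073 ]
 [-0.1684 -0.1254  0.073 ]]
handle back edge, tip [[-0.222  -0.0815  0.076 ]
 [-0.2218 -0.1196  0.076 ]
 [-0.2086 -0.1245  0.076 ]]
pin [[-0.1829 -0.051   0.08  ]] pad face ends [[-0.1437  0.02    0.057 ]
 [-0.1457 -0.0238  0.057 ]]
```

Run:
```python
from h import *
from bench import r
o=r.get_obs(); print(go(o,(.558,.144,.11)))
```

```text
(array([0.0345, 0.0694, 0.1493, 0.0063]), 'alt spin -3.135')
```

play_rows(
  targets="-0.3 0.012 0.023 0.03 0.006; -0.3 0.024 0.046 0.06 0.006; -0.3 0.0345 0.0694 0.09 0.006; -0.3 0.0345 0.0694 0.12 0.006; -0.3 0.0345 0.0694 0.149 0.006; -0.3 0.0345 0.0694 0.149 0.006; -0.3 0.0345 0.0694 0.149 0.006",
)

```text
clock: 2.57
tcp_pos: [0.5571, 0.1443, 0.1095]
orientation: [-3.0, -0.932, 0.006]
contact_force: [-0.4, -0.6, 1.0]
grip_width: 0.0555
gripper_force: 0.0
```

Run:
```python
from h import *
from bench import r
import json
o=r.get_obs(); print(o['tcp_pos'],o['grip_width'],go(o,(.558,.144,.037)))
c=r.camera_info("wrist"); f=r.grab_frame("wrist"); cv2.imwrite("pics/w2.png",f[:,:,::-1])
print(proj(c,[(.558,.144,.0645)]))
x,y=proj(c,[(.558,.144,.0645)])[0].astype(int)
cv2.imwrite("pics/w2c.png",cv2.resize(f[max(0,y-70):y+80,x-100:x+100,::-1],None,fx=3,fy=3)); print(x,y)
```

```text
[0.55712948 0.14431203 0.10947097] 0.05546033997099129 (array([0.0008, 0.0008, 0.0725, 0.0018]), 'alt spin -3.140')
[[260.0326835  219.61677386]]
260 219
```

View pics/w2c.png

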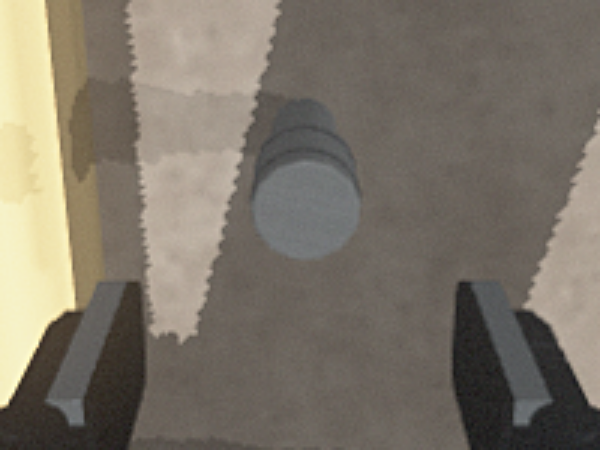

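Dog head's centre is at image (262,218.5), 1 mm from the prediction. Grasping.

play_rows(
  targets="-0.3 0.0015 0.0015 0.025 0; -0.3 0.0015 0.0015 0.05 0; -0.3 0.0015 0.0015 0.0725 0; -0.3 0.0015 0.0015 0.0725 0; 1 0.0015 0.0015 0.0725 0; 1 0.0015 0.0015 0.0725 0; 1 0.0015 0.0015 0.0725 0; 1 0.0015 0.0015 0.0725 0",
  squeeze=50,
)

```text
clock: 3.28
tcp_pos: [0.5624, 0.1437, 0.0407]
orientation: [-3.0, -0.928, -0.006]
contact_force: [-0.2, 1.5, 7.5]
grip_width: 0.0247
gripper_force: 48.6
```

play_rows(
  targets="1 0 0 0 0; 1 0 0 0 0; 1 0 0 -0.02 0; 1 0 0 -0.05 0; 1 0 0 -0.08 0; 1 0 0 -0.11 0; 1 0 0 -0.11 0; 1 0 0 -0.11 0",
)

```text
clock: 3.95
tcp_pos: [0.5622, 0.1431, 0.1509]
orientation: [-3.0, -0.928, -0.008]
contact_force: [0.3, 0.1, -2.7]
grip_width: 0.0246
gripper_force: 49.2
```

Run:
```python
from h import *
from bench import r
o=r.get_obs(); print(o['tcp_pos'],o['grip_width'],o['gripper_force'],o['contact_force'],go(o,(.4678,.3756,.115)))
c=r.camera_info("wrist"); f=r.grab_frame("wrist"); cv2.imwrite("pics/w3.png",f[:,:,::-1])
cv2.imwrite("pics/w3c.png",cv2.resize(f[150:384,110:410,::-1],None,fx=2.5,fy=2.5))
p=o['tcp_pos']+[0,0,.0285]; print(proj(c,[p,p+BX*.013,p-BX*.013,p+BY*.013,p-BY*.013]).round(1))
```

```text
[0.56222503 0.14308122 0.15085104] 0.024621499729108254 49.21144902706146 [ 0.30775263  0.09782554 -2.72125805] (array([ 0.0531, -0.2453,  0.036 , -0.0006]), 'alt spin 3.141')
[[259.  286.5]
 [259.  261.8]
 [259.  309.7]
 [230.6 286.6]
 [287.3 286.5]]
```

View pics/w3c.png

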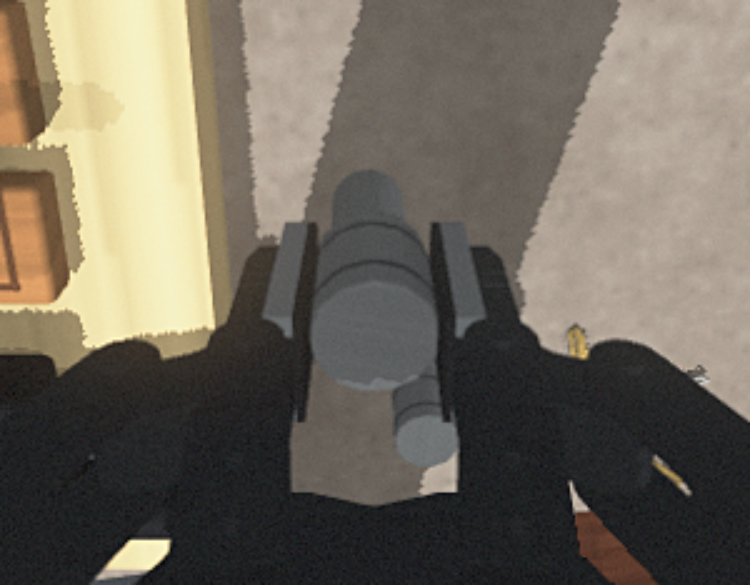

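Run:
```python
from h import *
from bench import r
o=r.get_obs(); print(o['tcp_pos'],o['joints'].round(3),o['tau'].round(1)); print(R.from_rotvec(o['orientation']).as_matrix().round(4)[:,2])
c=r.camera_info("wrist"); P=plane(c,[(260,284),(260,285)],o['tcp_pos'][2]+.0238); print((P-o['tcp_pos'])@np.c_[BX,BY])
```

```text
[0.56095019 0.14290404 0.14914432] [-0.758  0.451  0.523  1.896 -0.291  0.867 -1.059] [  0.1 -50.2   8.3 -24.6   0.1  -0.   -0. ]
[ 0.0016  0.0013 -1.    ]
[[-0.00194578 -0.00049791]
 [-0.00251033 -0.00049855]]
```

Run:
```python
from h import *
from bench import r
o=r.get_obs(); print(o['clock'],o['tcp_pos'],go(o,(.4693,.3773,.115)))
```

```text
4.0 [0.56095019 0.14290404 0.14914432] (array([ 0.0566, -0.2452,  0.0343, -0.0004]), 'alt spin 3.141')
```

play_rows(
  targets="1 0.008 -0.035 0 0; 1 0.016 -0.07 0 0; 1 0.024 -0.105 0 0; 1 0.032 -0.14 0 0; 1 0.04 -0.175 0.01 0; 1 0.048 -0.21 0.02 0; 1 0.0566 -0.245 0.032 0; 1 0.0566 -0.245 0.032 0",
)

```text
clock: 4.67
tcp_pos: [0.4623, 0.3848, 0.1121]
orientation: [-2.994, -0.945, 0.01]
contact_force: [-2.0, 1.9, -2.0]
grip_width: 0.0243
gripper_force: 49.4
```

play_rows(
  targets="1 0 0 0 0; 1 0 0 0 0; 1 0 0 0 0; 1 0 0 0 0; 1 0 0 0 0; 1 0 0 0 0",
)

```text
clock: 5.17
tcp_pos: [0.4697, 0.376, 0.1164]
orientation: [-3.002, -0.926, -0.0]
contact_force: [0.2, -0.3, -0.8]
grip_width: 0.0245
gripper_force: 49.3
```

Run:
```python
from h import *
from bench import r
o=r.get_obs(); print(o['clock'],o['tcp_pos'],o['grip_width'],o['contact_force'],go(o,(.4693,.3773,.115)))
c=r.camera_info("wrist"); f=r.grab_frame("wrist"); cv2.imwrite("pics/w4.png",f[:,:,::-1])
cv2.imwrite("pics/w4c.png",cv2.resize(f[100:384,110:410,::-1],None,fx=2,fy=2))
print(proj(c,[(.4678,.3756,.036),(.5239,.2935,.036)]))
o=r.get_obs(); print(o['tcp_pos'])
```

```text
5.1667 [0.46973847 0.37598835 0.11644289] 0.024549478483559962 [ 0.23520412 -0.25657632 -0.84186447] (array([ 0.0004, -0.0013,  0.0014, -0.0022]), 'alt spin 3.139')
[[257.86609104 204.52982574]
 [380.33862846 204.35287993]]
[0.46960054 0.37620329 0.11641238]
```

View pics/w4c.png

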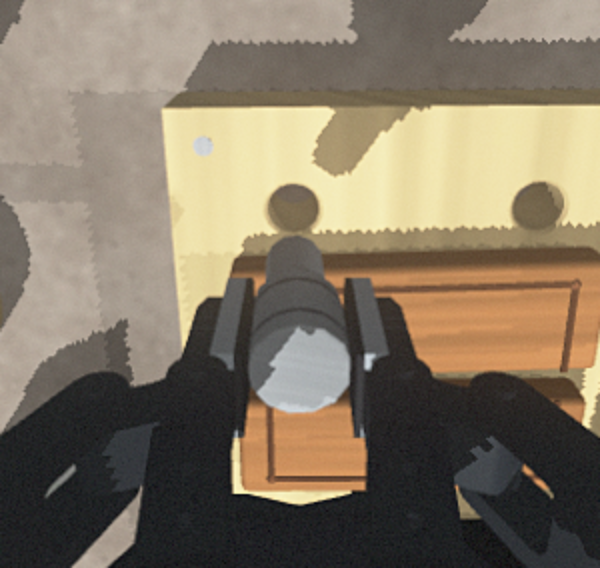

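Holes show at (256.5,204) and (379,202.5) with the dog in front of them. Correcting by +1 mm x and -2 mm tool y, then lowering.

play_rows(
  targets="1 0.0008 -0.002 0 0; 1 0.0008 -0.002 0.015 0; 1 0.0008 -0.002 0.03 0; 1 0.0008 -0.002 0.035 0; 1 0.0008 -0.002 0.035 0; 1 0.0008 -0.002 0.035 0; 1 0.0008 -0.002 0.035 0; 1 0.0008 -0.002 0.035 0",
)

```text
clock: 5.88
tcp_pos: [0.4693, 0.3793, 0.082]
orientation: [-3.001, -0.928, -0.002]
contact_force: [0.1, -0.2, -1.4]
grip_width: 0.0241
gripper_force: 49.4
```

Run:
```python
from h import *
from bench import r
o=r.get_obs(); print(o['clock'],o['tcp_pos'],o['grip_width'],o['contact_force'],go(o,(.4692,.3784,.0422)))
```

```text
5.8833 [0.46926346 0.37927346 0.08202765] 0.024148116916134825 [ 0.13602108 -0.21572811 -1.40840718] (array([-0.0006,  0.0007,  0.0398, -0.0007]), 'alt spin 3.141')
```

play_rows(
  targets="1 -0.0004 0.0006 0.003 0; 1 -0.0004 0.0006 0.006 0; 1 -0.0004 0.0006 0.009 0; 1 -0.0004 0.0006 0.012 0; 1 -0.0004 0.0006 0.015 0; 1 -0.0004 0.0006 0.018 0; 1 -0.0004 0.0006 0.018 0; 1 -0.0004 0.0006 0.018 0",
)

```text
clock: 6.55
tcp_pos: [0.4689, 0.3779, 0.0628]
orientation: [3.001, 0.928, 0.0]
contact_force: [2.3, -0.3, -2.0]
grip_width: 0.0243
gripper_force: 49.1
```

play_rows(
  targets="1 0 0 0.004 0; 1 0 0 0.008 0; 1 0 0 0.012 0; 1 0 0 0.016 0; 1 0 0 0.019 0; 1 0 0 0.021 0; 1 0 0 0.021 0; 1 0 0 0.021 0",
)

```text
clock: 7.22
tcp_pos: [0.469, 0.3781, 0.0424]
orientation: [-3.001, -0.928, -0.0]
contact_force: [1.7, -2.0, 3.1]
grip_width: 0.0241
gripper_force: 49.6
```

play_rows(
  targets="1 0 0 0.0015 0; 1 0 0 0.002 0; 1 0 0 0.002 0; -0.2 0 0 0.002 0; -0.2 0 0 0.001 0; -0.2 0 0 0 0; -0.2 0 0 -0.02 0; -0.2 0 0 -0.05 0",
)

```text
clock: 7.88
tcp_pos: [0.4662, 0.377, 0.0898]
orientation: [2.998, 0.928, -0.01]
contact_force: [-0.1, 0.7, 0.3]
grip_width: 0.051
gripper_force: 0.0
```

play_rows(
  targets="-0.3 0 0 -0.04 0; -0.3 0 0 -0.08 0; -0.3 0 0 -0.08 0; -0.3 0 0 -0.08 0; -0.3 0 0 -0.08 0",
)

```text
clock: 8.3
tcp_pos: [0.4679, 0.3783, 0.1716]
orientation: [-3.001, -0.929, 0.002]
contact_force: [-0.2, 0.5, -0.6]
grip_width: 0.0554
gripper_force: 0.0
```

Run:
```python
from h import *
from bench import r
o=r.get_obs(); print(o['clock'],o['tcp_pos'],o['grip_width'],o['contact_force'],go(o,(.4655,.051,.15)))
c=r.camera_info("wrist"); f=r.grab_frame("wrist"); cv2.imwrite("pics/w5.png",f[:,:,::-1])
print(proj(c,[(.4677,.3768,.066),(.4677,.3768,.08)]))
```

```text
8.3 [0.46789155 0.37831792 0.17160443] 0.05535951070929442 [-0.17424769  0.50245802 -0.58766537] (array([-1.869e-01,  2.687e-01,  2.160e-02,  1.000e-04]), 'alt spin -3.142')
[[260.20838328 193.27477449]
 [260.2788744  198.69795671]]
```

```bash
cat >> h.py <<'E'
def grey(im,p,rad,lo=60,sat=45):
    """centroid of unsaturated blob's fitted ellipse nearest p"""
    x,y=map(int,p); sub=cv2.cvtColor(im[y-rad:y+rad+1,x-rad:x+rad+1],cv2.COLOR_BGR2HSV)
    m=((sub[...,1]<sat)&(sub[...,2]>lo)).astype(np.uint8)
    out=[]
    for k in cv2.findContours(m,0,1)[0]:
        if cv2.contourArea(k)>80: out.append((np.array(cv2.boundingRect(k))+[x-rad,y-rad,0,0],cv2.contourArea(k)))
    return out
E
python3 - <<'E'
from h import *
im=cv2.imread("pics/w5.png"); print(grey(im,(260,194),30))
for y in range(165,225,4): print(y,[tuple(im[y,x]) [::-1] for x in (250,260,270)])
E
```

```text
[(array([246, 173,  28,  35]), 743.0)]
165 [(np.uint8(242), np.uint8(231), np.uint8(180)), (np.uint8(164), np.uint8(145), np.uint8(110)), (np.uint8(173), np.uint8(152), np.uint8(116))]
169 [(np.uint8(242), np.uint8(230), np.uint8(179)), (np.uint8(161), np.uint8(141), np.uint8(106)), (np.uint8(167), np.uint8(149), np.uint8(111))]
173 [(np.uint8(240), np.uint8(226), np.uint8(167)), (np.uint8(96), np.uint8(89), np.uint8(81)), (np.uint8(168), np.uint8(151), np.uint8(113))]
177 [(np.uint8(97), np.uint8(91), np.uint8(88)), (np.uint8(99), np.uint8(92), np.uint8(87)), (np.uint8(146), np.uint8(132), np.uint8(107))]
181 [(np.uint8(94), np.uint8(85), np.uint8(77)), (np.uint8(158), np.uint8(158), np.uint8(155)), (np.uint8(110), np.uint8(105), np.uint8(98))]
185 [(np.uint8(162), np.uint8(161), np.uint8(159)), (np.uint8(197), np.uint8(199), np.uint8(199)), (np.uint8(141), np.uint8(137), np.uint8(134))]
189 [(np.uint8(204), np.uint8(207), np.uint8(207)), (np.uint8(201), np.uint8(202), np.uint8(203)), (np.uint8(196), np.uint8(198), np.uint8(199))]
193 [(np.uint8(197), np.uint8(202), np.uint8(201)), 
[... 394 characters left out ...]
.uint8(96), np.uint8(75), np.uint8(53)), (np.uint8(211), np.uint8(215), np.uint8(214)), (np.uint8(95), np.uint8(74), np.uint8(51))]
209 [(np.uint8(133), np.uint8(100), np.uint8(70)), (np.uint8(136), np.uint8(102), np.uint8(68)), (np.uint8(147), np.uint8(108), np.uint8(75))]
213 [(np.uint8(205), np.uint8(148), np.uint8(99)), (np.uint8(205), np.uint8(144), np.uint8(94)), (np.uint8(205), np.uint8(148), np.uint8(96))]
217 [(np.uint8(141), np.uint8(98), np.uint8(73)), (np.uint8(116), np.uint8(79), np.uint8(60)), (np.uint8(113), np.uint8(81), np.uint8(61))]
221 [(np.uint8(170), np.uint8(125), np.uint8(85)), (np.uint8(199), np.uint8(143), np.uint8(92)), (np.uint8(204), np.uint8(146), np.uint8(96))]
```

play_rows(
  targets="-0.3 -0.021 0.03 0 0; -0.3 -0.042 0.06 0 0; -0.3 -0.063 0.09 0 0; -0.3 -0.084 0.12 0 0; -0.3 -0.105 0.15 0 0; -0.3 -0.126 0.18 0 0; -0.3 -0.147 0.21 0 0; -0.3 -0.168 0.24 0.01 0",
)

```text
clock: 9.02
tcp_pos: [0.4651, 0.0837, 0.1619]
orientation: [-3.001, -0.929, 0.0]
contact_force: [1.6, 0.8, -0.2]
grip_width: 0.0553
gripper_force: 0.0
```

play_rows(
  targets="-0.3 -0.019 0.028 0.01 0; -0.3 -0.019 0.028 0.03 0; -0.3 -0.019 0.028 0.05 0; -0.3 -0.019 0.028 0.05 0; -0.3 -0.019 0.028 0.05 0; -0.3 -0.019 0.028 0.05 0; -0.3 -0.019 0.028 0.05 0",
)

```text
clock: 9.6
tcp_pos: [0.4661, 0.0519, 0.1128]
orientation: [3.001, 0.929, 0.001]
contact_force: [1.0, -0.1, 0.4]
grip_width: 0.0554
gripper_force: 0.0
```

Run:
```python
from h import *
from bench import r
o=r.get_obs(); print(o['clock'],o['tcp_pos'],o['joints'].round(2),o['grip_width'],go(o,(.4655,.051,.037)))
c=r.camera_info("wrist"); f=r.grab_frame("wrist"); im=f[:,:,::-1].copy(); cv2.imwrite("pics/w6.png",im)
p=proj(c,[(.4655,.051,.0645)])[0]; print(p)
x,y=p.astype(int)
g=cv2.cvtColor(im,cv2.COLOR_BGR2GRAY); g=cv2.medianBlur(g,3)
print(cv2.HoughCircles(g[y-40:y+41,x-40:x+41],cv2.HOUGH_GRADIENT,1,20,param1=60,param2=12,minRadius=15,maxRadius=23),x-40,y-40)
for yy in range(y-32,y+33,4): print(yy,im[yy,x-2:x+3].mean((0,1)).round() if 0 else im[yy,x-2:x+3].mean(0).round()[::-1])
print([ (xx,im[y,xx].tolist()) for xx in range(x-32,x+33,4)])
```

```text
9.6 [0.46612297 0.05186164 0.11276844] [-0.72  0.35  0.58  2.17 -0.29  0.7  -0.92] 0.05544461283392708 (array([-0.0011,  0.0003,  0.0758,  0.0002]), 'alt spin -3.141')
[259.36647305 219.96071118]
[[[40.5 37.5 17.7]]] 219 179
187 [78. 78. 80.]
191 [69. 70. 71.]
195 [80. 81. 81.]
199 [71. 72. 74.]
203 [119. 121. 122.]
207 [111. 114. 115.]
211 [110. 113. 114.]
215 [113. 115. 116.]
219 [111. 113. 114.]
223 [111. 113. 114.]
227 [110. 113. 114.]
231 [110. 113. 115.]
235 [104.  98.  91.]
239 [105.  98.  90.]
243 [106.  99.  92.]
247 [104.  98.  91.]
251 [106.  99.  92.]
[(227, [86, 94, 101]), (231, [86, 95, 102]), (235, [89, 96, 103]), (239, [92, 95, 103]), (243, [118, 114, 112]), (247, [115, 114, 113]), (251, [112, 112, 109]), (255, [113, 113, 108]), (259, [116, 115, 113]), (263, [112, 110, 107]), (267, [115, 113, 111]), (271, [115, 116, 113]), (275, [122, 122, 118]), (279, [88, 98, 103]), (283, [89, 99, 105]), (287, [84, 89, 98]), (291, [87, 93, 99])]
```

play_rows(
  targets="-0.3 0.0005 0.0003 0.025 0; -0.3 0.0005 0.0003 0.05 0; -0.3 0.0005 0.0003 0.0755 0; -0.3 0.0005 0.0003 0.0755 0; -0.3 0.0005 0.0003 0.0755 0; -0.3 0.0005 0.0003 0.0755 0; 1 0.0005 0.0003 0.0755 0; 1 0.0005 0.0003 0.0755 0",
)

```text
clock: 10.32
tcp_pos: [0.4673, 0.0518, 0.0381]
orientation: [-3.001, -0.928, -0.004]
contact_force: [-0.3, 0.7, -0.3]
grip_width: 0.0321
gripper_force: 0.0
```

play_rows(
  targets="1 0 0 0 0; 1 0 0 0 0; 1 0 0 0 0; 1 0 0 0 0; 1 0 0 0 0; 1 0 0 0 0",
)

```text
clock: 10.82
tcp_pos: [0.4672, 0.0519, 0.038]
orientation: [-3.001, -0.928, -0.004]
contact_force: [-1.7, 0.1, 9.3]
grip_width: 0.0246
gripper_force: 48.5
```

play_rows(
  targets="1 0 0 -0.02 0; 1 0 0 -0.05 0; 1 0 0 -0.08 0; 1 0 0 -0.085 0; 1 0 0 -0.085 0; 1 0 0 -0.085 0; 1 0 0 -0.085 0; 1 0 0 -0.085 0",
)

```text
clock: 11.48
tcp_pos: [0.4652, 0.0513, 0.1205]
orientation: [3.001, 0.928, -0.004]
contact_force: [-0.2, -0.4, -1.4]
grip_width: 0.0247
gripper_force: 49.2
```

Run:
```python
from h import *
from bench import r
o=r.get_obs(); print(o['clock'],o['tcp_pos'],o['grip_width'],o['contact_force'],go(o,(.525,.294,.118)))
c=r.camera_info("wrist"); f=r.grab_frame("wrist"); im=f[:,:,::-1].copy(); cv2.imwrite("pics/w7.png",im)
a=cv2.imread("pics/w4.png")
for q in(a,im):
  print([(y,int(q[y,258:263].mean())) for y in range(246,318,3)]); print([(x,int(q[285,x].mean())) for x in range(226,294,3)])
```

```text
11.4833 [0.46522232 0.0512637  0.12054624] 0.024695064259060016 [-0.19619047 -0.3608875  -1.42853284] (array([ 0.1864, -0.1666,  0.0022, -0.0006]), 'alt spin 3.141')
[(246, 86), (249, 85), (252, 87), (255, 72), (258, 84), (261, 84), (264, 129), (267, 177), (270, 176), (273, 176), (276, 178), (279, 179), (282, 180), (285, 176), (288, 177), (291, 177), (294, 179), (297, 183), (300, 178), (303, 201), (306, 171), (309, 139), (312, 143), (315, 147)]
[(226, 54), (229, 39), (232, 36), (235, 99), (238, 95), (241, 96), (244, 97), (247, 171), (250, 183), (253, 176), (256, 178), (259, 178), (262, 177), (265, 177), (268, 180), (271, 177), (274, 179), (277, 177), (280, 175), (283, 180), (286, 31), (289, 67), (292, 67)]
[(246, 76), (249, 76), (252, 73), (255, 74), (258, 78), (261, 82), (264, 94), (267, 90), (270, 90), (273, 92), (276, 93), (279, 95), (282, 93), (285, 91), (288, 94), (291, 93), (294, 93), (297, 93), (300, 93), (303, 93), (306, 81), (309, 58), (312, 67), (315, 65)]
[(226, 51), (229, 38), (232, 34), (235, 95), (238, 94), (241, 97), (244, 93), (247, 94), (250, 92), (253, 90), (256, 95), (259, 89), (262, 92), (265, 93), (268, 94), (271, 93), (274, 92), (277, 92), (280, 91), (283, 91), (286, 32), (289, 37), (292, 47)]
```

play_rows(
  targets="1 0.03 -0.01 0 0; 1 0.06 -0.035 0 0; 1 0.09 -0.06 0 0; 1 0.115 -0.085 0 0; 1 0.14 -0.11 0 0; 1 0.165 -0.14 0 0; 1 0.1878 -0.1676 0 0; 1 0.1878 -0.1676 0 0",
)

```text
clock: 12.2
tcp_pos: [0.5253, 0.3056, 0.1201]
orientation: [-2.993, -0.943, -0.001]
contact_force: [-0.6, 0.5, -1.1]
grip_width: 0.0245
gripper_force: 49.4
```

play_rows(
  targets="1 0 0 0 0; 1 0 0 0 0; 1 0 0 0 0; 1 0 0 0 0; 1 0 0 0 0; 1 0 0 0 0",
)

```text
clock: 12.7
tcp_pos: [0.5268, 0.2949, 0.1218]
orientation: [-3.002, -0.926, -0.0]
contact_force: [0.6, 0.1, -1.3]
grip_width: 0.0249
gripper_force: 49.4
```

Run:
```python
from h import *
from bench import r
o=r.get_obs(); print(o['clock'],o['tcp_pos'],go(o,(.5255,.2957,.083)))
c=r.camera_info("wrist"); f=r.grab_frame("wrist"); im=f[:,:,::-1].copy(); cv2.imwrite("pics/w8.png",im)
h=np.array((.4677,.3768,.036))+[.0565,-.0825,0]; p=proj(c,[h])[0]; print(p)
x,y=p.astype(int); q=im.max(2)
print([(yy,int(q[yy,x-2:x+3].mean())) for yy in range(y-24,y+22,2)]); print([(xx,int(q[y-4:y+1,xx].mean())) for xx in range(x-24,x+25,2)])
```

```text
12.7 [0.52681934 0.29488736 0.12178044] (array([-0.0006, -0.0014,  0.0388, -0.002 ]), 'alt spin 3.140')
[257.65482449 202.89608739]
[(178, 234), (180, 234), (182, 234), (184, 234), (186, 234), (188, 236), (190, 203), (192, 112), (194, 116), (196, 113), (198, 111), (200, 120), (202, 122), (204, 124), (206, 120), (208, 120), (210, 117), (212, 115), (214, 135), (216, 128), (218, 97), (220, 101), (222, 99)]
[(233, 242), (235, 242), (237, 243), (239, 242), (241, 242), (243, 237), (245, 182), (247, 114), (249, 119), (251, 121), (253, 118), (255, 119), (257, 118), (259, 117), (261, 120), (263, 121), (265, 121), (267, 119), (269, 129), (271, 237), (273, 243), (275, 243), (277, 243), (279, 242), (281, 242)]
```

play_rows(
  targets="1 -0.0006 -0.0012 0.012 -0.002; 1 -0.0006 -0.0012 0.024 -0.002; 1 -0.0006 -0.0012 0.036 -0.002; 1 -0.0006 -0.0012 0.038 -0.002; 1 -0.0006 -0.0012 0.038 -0.002; 1 -0.0006 -0.0012 0.038 -0.002; 1 -0.0006 -0.0012 0.038 -0.002; 1 -0.0006 -0.0012 0.038 -0.002",
)

```text
clock: 13.42
tcp_pos: [0.5259, 0.2966, 0.0842]
orientation: [-3.0, -0.931, -0.001]
contact_force: [-0.1, 0.1, -1.2]
grip_width: 0.0244
gripper_force: 49.4
```

Run:
```python
from h import *
from bench import r
o=r.get_obs(); print(o['clock'],o['tcp_pos'],o['contact_force'],go(o,(.5255,.2957,.0395)))
```

```text
13.4167 [0.52591203 0.29656043 0.08415847] [-0.10991147  0.09892455 -1.18578944] (array([-0.0009,  0.0005,  0.0447,  0.0013]), 'alt spin -3.140')
```

play_rows(
  targets="1 -0.0006 0.0004 0.004 0; 1 -0.0006 0.0004 0.008 0; 1 -0.0006 0.0004 0.012 0; 1 -0.0006 0.0004 0.016 0; 1 -0.0006 0.0004 0.02 0; 1 -0.0006 0.0004 0.023 0; 1 -0.0006 0.0004 0.023 0; 1 -0.0006 0.0004 0.023 0",
)

```text
clock: 14.08
tcp_pos: [0.5251, 0.2956, 0.0604]
orientation: [3.0, 0.931, -0.001]
contact_force: [0.1, 0.6, -0.9]
grip_width: 0.0244
gripper_force: 49.4
```

play_rows(
  targets="1 0 0 0.004 0; 1 0 0 0.008 0; 1 0 0 0.012 0; 1 0 0 0.016 0; 1 0 0 0.019 0; 1 0 0 0.021 0; 1 0 0 0.021 0; 1 0 0 0.021 0",
)

```text
clock: 14.75
tcp_pos: [0.5252, 0.2957, 0.0396]
orientation: [-3.0, -0.931, 0.0]
contact_force: [-0.5, -0.2, -0.2]
grip_width: 0.0246
gripper_force: 49.6
```

play_rows(
  targets="1 0 0 0.0015 0; 1 0 0 0.002 0; 1 0 0 0.0025 0; 1 0 0 0.0025 0; -0.2 0 0 0.001 0; -0.2 0 0 0 0; -0.2 0 0 0 0; -0.2 0 0 -0.02 0",
)

```text
clock: 15.42
tcp_pos: [0.523, 0.2948, 0.0567]
orientation: [2.998, 0.931, -0.008]
contact_force: [0.3, -0.4, -0.5]
grip_width: 0.0512
gripper_force: 0.0
```

play_rows(
  targets="-0.3 0 0 -0.04 0; -0.3 0 0 -0.08 0; -0.3 0 0 -0.11 0; -0.3 0 0 -0.11 0; -0.3 0 0 -0.11 0; -0.3 0 0 -0.11 0",
)

```text
clock: 15.92
tcp_pos: [0.5246, 0.2958, 0.1688]
orientation: [3.0, 0.932, -0.002]
contact_force: [-0.7, 0.5, -1.3]
grip_width: 0.0554
gripper_force: 0.0
```

Run:
```python
from h import *
from bench import r
o=r.get_obs(); print(o['clock'],o['tcp_pos'],o['contact_force'])
c=r.camera_info("wrist"); f=r.grab_frame("wrist"); im=f[:,:,::-1].copy(); cv2.imwrite("pics/w9.png",im)
H=np.array([[.4677,.3768,.066],[.5242,.2943,.066]])
for p in proj(c,H):
    print(p); hsv=cv2.cvtColor(im,cv2.COLOR_BGR2HSV); x,y=p.astype(int)
    sub=hsv[y-28:y+29,x-28:x+29]; m=((sub[...,1]<25)&(sub[...,2]>125)).astype(np.uint8)
    n,l,st,ce=cv2.connectedComponentsWithStats(m); k=1+st[1:,4].argmax(); print(st[k]+[x-28,y-28,0,0,0],ce[k]+[x-28,y-28])
o=r.get_obs(); Bc=np.array([.4960,.3355,0])-.195*BX-.105*BY; print(Bc,np.hypot(*Bc[:2]),go(o,(Bc[0],Bc[1],.17),yaw=YAW-np.pi/2))
```

```text
15.9167 [0.52456533 0.29576026 0.16880966] [-0.72537207  0.5241812  -1.32388976]
[146.58341925 194.24111328]
[133 182  28  27 596] [146.91778523 194.98154362]
[259.98174385 194.43841693]
[245 180  29  27 612] [259.32352941 193.22058824]
[0.3944244  0.13869452 0.        ] 0.4180990060804436 (array([-1.9580e-01,  5.5700e-02, -1.3000e-03, -1.5691e+00]), 'alt spin 1.573')
```

Both dogs are home: top centres (146.9,195.0) and (259.3,193.2) against predicted (146.6,194.2) and (260.0,194.4). On to the clamp.

play_rows(
  targets="-1 -0.025 0.007 0 -0.12; -1 -0.05 0.014 0 -0.24; -1 -0.075 0.021 0 -0.36; -1 -0.1 0.028 0 -0.48; -1 -0.125 0.035 0 -0.6; -1 -0.15 0.042 0 -0.72; -1 -0.175 0.049 0 -0.84; -1 -0.195 0.055 0 -0.96",
)

```text
clock: 16.63
tcp_pos: [0.3931, 0.138, 0.1681]
orientation: [-2.225, -2.217, 0.006]
contact_force: [-0.0, -0.3, -0.1]
grip_width: 0.0856
gripper_force: 0.0
```

play_rows(
  targets="-1 0 0 0 -0.12; -1 0 0 0 -0.24; -1 0 0 0 -0.36; -1 0 0 0 -0.48; -1 0 0 0 -0.6; -1 0 0 0 -0.6; -1 0 0 0 -0.6",
)

```text
clock: 17.22
tcp_pos: [0.3949, 0.1396, 0.1687]
orientation: [-1.483, -2.768, 0.003]
contact_force: [0.6, 0.7, -0.1]
grip_width: 0.0852
gripper_force: 0.0
```

Run:
```python
from h import *
from bench import r
import json
o=r.get_obs(); print(o['clock'],o['tcp_pos'],o['joints'].round(2),go(o,(.3944,.1387,.17),yaw=YAW-np.pi/2))
c=r.camera_info("wrist"); f=r.grab_frame("wrist"); im=f[:,:,::-1].copy(); cv2.imwrite("pics/w10.png",im)
json.dump({k:np.array(v).tolist() for k,v in c.items()},open("w10.json","w"))
cv2.imwrite("pics/w10v.png",cv2.resize(im,(784,588),interpolation=cv2.INTER_CUBIC))
```

```text
17.2167 [0.39485366 0.13957691 0.16865828] [-0.83  0.13  0.37  2.22 -0.07  0.8   0.17] (array([-0.0005, -0.0009, -0.0013, -0.0131]), 'alt spin 3.128')
```

View pics/w10v.png

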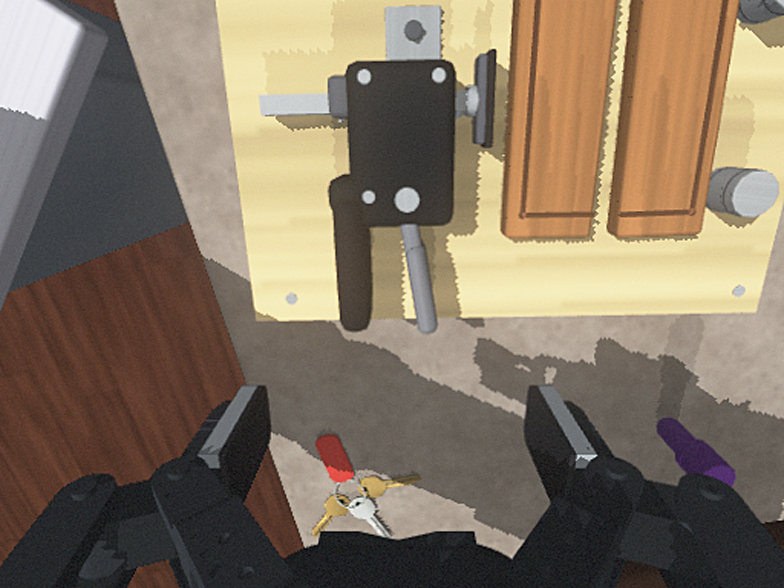

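Handle spans x 335-371 in the enlarged view and the blade 410-431 at y=285, both tips at y≈331. The purple decoy and dogs are clear of the fingers.

Run:
```python
from h import *
from bench import r
import json
c=json.load(open("w10.json")); o=r.get_obs(); t=o['tcp_pos']
im=cv2.imread("pics/w10.png"); print([(x,int(im[186,x].max())) for x in range(212,290,1)])
k=512/784
f=lambda P:np.c_[(P-t)@BX,(P-t)@BY].round(4)
px=lambda *a:[(x*k-.3,y*k-.3) for x,y in a]
print("handle",f(plane(c,px((337,285),(371,285),(355,330)),.076)))
print("blade",f(plane(c,px((410,285),(431,285),(428,331),(407,200)),.073)))
```

```text
[(212, 241), (213, 241), (214, 241), (215, 241), (216, 240), (217, 241), (218, 247), (219, 242), (220, 135), (221, 65), (222, 85), (223, 85), (224, 84), (225, 81), (226, 85), (227, 78), (228, 78), (229, 83), (230, 80), (231, 78), (232, 76), (233, 70), (234, 75), (235, 76), (236, 80), (237, 70), (238, 67), (239, 69), (240, 70), (241, 68), (242, 65), (243, 124), (244, 171), (245, 162), (246, 164), (247, 161), (248, 161), (249, 161), (250, 163), (251, 160), (252, 163), (253, 161), (254, 162), (255, 160), (256, 160), (257, 159), (258, 162), (259, 162), (260, 164), (261, 151), (262, 228), (263, 255), (264, 246), (265, 243), (266, 247), (267, 240), (268, 136), (269, 141), (270, 158), (271, 155), (272, 162), (273, 162), (274, 158), (275, 148), (276, 142), (277, 136), (278, 130), (279, 118), (280, 100), (281, 89), (282, 137), (283, 169), (284, 167), (285, 167), (286, 162), (287, 165), (288, 164), (289, 165)]
handle [[-0.0326  0.0099]
 [-0.0141  0.0096]
 [-0.0239 -0.0169]]
blade [[ 0.0073  0.0084]
 [ 0.0189  0.0083]
 [ 0.0175 -0.0193]
 [ 0.0059  0.0548]]
```

play_rows(
  targets="-1 0.004 -0.0105 0 -0.013; -1 0.004 -0.0105 0.02 -0.013; -1 0.004 -0.0105 0.045 -0.013; -1 0.004 -0.0105 0.07 -0.013; -1 0.004 -0.0105 0.095 -0.013; -1 0.004 -0.0105 0.095 -0.013; -1 0.004 -0.0105 0.095 -0.013; -1 0.004 -0.0105 0.095 -0.013",
)

```text
clock: 17.93
tcp_pos: [0.3848, 0.1375, 0.0755]
orientation: [1.461, 2.781, 0.001]
contact_force: [-0.4, -0.0, 0.1]
grip_width: 0.0854
gripper_force: 0.0
```

Run:
```python
from h import *
from bench import r
o=r.get_obs(); print(o['tcp_pos'],o['joints'].round(3),o['contact_force'],R.from_rotvec(o['orientation']).as_matrix()[:,2].round(4))
t=np.array([.39485,.13958,.0])-.0105*BX+.004*BY; print(t,go(o,(t[0],t[1],.042),yaw=YAW-np.pi/2))
```

```text
[0.38475368 0.13754669 0.07552174] [-0.775  0.305  0.323  2.316 -0.185  0.543  0.296] [-0.39607465 -0.02970209  0.12268854] [ 4.e-04  3.e-04 -1.e+00]
[0.38392644 0.1369483  0.        ] (array([-0.    , -0.001 ,  0.0335,  0.0028]), 'alt spin -3.139')
```

play_rows(
  targets="-1 0 -0.001 0.012 0; -1 0 -0.001 0.024 0; -1 0 -0.001 0.033 0; -1 0 -0.001 0.033 0; -0.7 0 -0.001 0.033 0; -0.5 0 -0.001 0.033 0; -0.4 0 -0.001 0.033 0; -0.4 0 -0.001 0.033 0",
  squeeze=20,
)

```text
clock: 18.6
tcp_pos: [0.3851, 0.1377, 0.0425]
orientation: [1.459, 2.78, 0.004]
contact_force: [1.8, 0.7, 2.2]
grip_width: 0.0599
gripper_force: 0.9
```

Run:
```python
from h import *
from bench import r
o=r.get_obs(); t=np.array([.39485,.13958,.0])-.0105*BX+.004*BY; print(o['contact_force'],o['grip_width'],o['joints'].round(2),go(o,(t[0],t[1],.042),yaw=YAW-np.pi/2))
```

```text
[1.84069167 0.74550244 2.24829581] 0.05994184236361237 [-0.74  0.38  0.28  2.33 -0.24  0.45  0.34] (array([ 0.    , -0.0014,  0.0005,  0.0038]), 'alt spin -3.138')
```

play_rows(
  targets="-0.3 0 0 0 0; -0.2 0 0 0 0; -0.1 0 0 0 0; 0 0 0 0 0; 0.1 0 0 0 0; 0.2 0 0 0 0; 0.3 0 0 0 0; 0.3 0 0 0 0",
)

```text
clock: 19.27
tcp_pos: [0.3808, 0.1347, 0.0416]
orientation: [-1.461, -2.777, 0.008]
contact_force: [-7.6, -6.7, 18.6]
grip_width: 0.0394
gripper_force: 18.7
```

Run:
```python
from bench import r
from h import *
o=r.get_obs(); print(o['tcp_pos'],o['grip_width'],o['gripper_force'],o['contact_force'],o['contact_force']@np.c_[BX,BY]); f=r.grab_frame("wrist"); cv2.imwrite("pics/s1.png",f[:,:,::-1])
f=r.grab_frame("top");a=cv2.imread("pics/top0.png"); 
cv2.imwrite("pics/t1.png",f[:,:,::-1])
```

```text
[0.38081651 0.13473452 0.04160859] 0.03937165830663705 18.67880173958838 [-7.64893845 -6.69948184 18.56209521] [-10.09622854  -1.20643506]
```

play_rows(
  targets="0 0 -0.001 -0.002 0; -0.3 0 -0.0025 -0.002 0; -0.6 0 -0.0025 -0.002 0; -0.6 0 -0.0025 -0.002 0; -0.6 0 -0.0025 -0.002 0; -0.6 0 -0.0025 -0.002 0",
)

```text
clock: 19.87
tcp_pos: [0.3818, 0.1357, 0.0436]
orientation: [-1.46, -2.782, 0.0]
contact_force: [0.5, -0.1, 0.3]
grip_width: 0.0682
gripper_force: 0.3
```

```bash
cat >> h.py <<'E'
def scan(r):
    """orange runs (m along BX from hole line) at top of halves, and dark pad, for a line of constant BY"""
    H=np.array([.4960,.3355,0]); c=r.camera_info("wrist"); im=r.grab_frame("wrist")
    xs=np.arange(-.19,.02,.0005)
    for y in (-.03,-.05):
        P=H+np.outer(xs,BX)+y*BY; P[:,2]=.054; q=proj(c,P).round().astype(int)
        ok=(q[:,0]>=0)&(q[:,0]<512)&(q[:,1]>=0)&(q[:,1]<384)
        v=np.zeros((len(xs),3),np.uint8); v[ok]=im[q[ok,1],q[ok,0]]
        h=cv2.cvtColor(v[None],cv2.COLOR_RGB2HSV)[0]; m=((h[:,0]<16)&(h[:,1]>85)&(h[:,2]>90)).astype(int)
        e=np.flatnonzero(np.diff(np.r_[0,m,0])); print(y,"view %.3f..%.3f"%(xs[ok][0],xs[ok][-1]) if ok.any() else "none",[(round(xs[a],4),round(xs[min(b,len(xs)-1)],4)) for a,b in zip(e[::2],e[1::2]) if b-a>8])
E
python3 - <<'E'
from bench import r
from h import *
o=r.get_obs(); print(o['clock'],o['tcp_pos'],o['grip_width'],o['gripper_force'],o['contact_force']); scan(r)
E
```

```text
19.8667 [0.38178188 0.13570075 0.04356253] 0.0682304751358421 0.2815501260920428 [ 0.53852106 -0.0514316   0.26060985]
-0.03 view -0.190..-0.095 [(np.float64(-0.1375), np.float64(-0.0945))]
-0.05 view -0.190..-0.089 [(np.float64(-0.139), np.float64(-0.089))]
```

play_rows(
  targets="-0.3 0 0 0 0; -0.15 0 0 0 0; 0 0 0 0 0; 0.1 0 0 -0.001 0; 0.2 0 0 -0.002 0; 0.3 0 0 -0.002 0; 0.3 0 0 -0.002 0; 0.3 0 0 -0.002 0",
)

```text
clock: 20.58
tcp_pos: [0.3809, 0.1344, 0.0451]
orientation: [-1.461, -2.78, 0.004]
contact_force: [1.5, -3.2, -13.1]
grip_width: 0.0388
gripper_force: 25.3
```

play_rows(
  targets="0 0 0 0.001 0; -0.3 0 0 0.002 0; -0.6 0 0 0.002 0; -0.6 0 0 0.002 0; -0.6 0 0 0.002 0; -0.6 0 0 0.002 0",
)

```text
clock: 21.08
tcp_pos: [0.3819, 0.1358, 0.0438]
orientation: [1.46, 2.782, 0.001]
contact_force: [0.2, -0.4, -0.1]
grip_width: 0.0679
gripper_force: 0.2
```

Run:
```python
from bench import r
from h import *
o=r.get_obs(); print(o['clock'],o['tcp_pos'],o['grip_width'],o['gripper_force'],o['contact_force']); scan(r)
```

```text
21.0833 [0.38188256 0.13582502 0.04382405] 0.0679050337176969 0.17469994170824066 [ 0.23480301 -0.36103862 -0.07944001]
-0.03 view -0.190..-0.094 [(np.float64(-0.1345), np.float64(-0.094))]
-0.05 view -0.190..-0.089 [(np.float64(-0.1355), np.float64(-0.0885))]
```

play_rows(
  targets="-0.3 0 0 0 0; -0.15 0 0 0 0; 0 0 0 0 0; 0.1 0 0 0 0; 0.2 0 0 -0.001 0; 0.3 0 0 -0.001 0; 0.3 0 0 -0.001 0; 0.3 0 0 -0.001 0",
)

```text
clock: 21.8
tcp_pos: [0.3809, 0.1345, 0.0444]
orientation: [-1.461, -2.78, 0.003]
contact_force: [-1.6, -5.6, 3.0]
grip_width: 0.039
gripper_force: 25.4
```

play_rows(
  targets="0 0 0 0.001 0; -0.3 0 0 0.001 0; -0.6 0 0 0.001 0; -0.6 0 0 0.001 0; -0.6 0 0 0.001 0; -0.6 0 0 0.001 0",
)

```text
clock: 22.3
tcp_pos: [0.3818, 0.1358, 0.0437]
orientation: [-1.459, -2.782, -0.0]
contact_force: [-0.9, -0.1, -0.0]
grip_width: 0.068
gripper_force: 0.3
```

Run:
```python
from bench import r
from h import *
o=r.get_obs(); print(o['clock'],o['tcp_pos'],o['grip_width'],o['gripper_force'],o['contact_force']); scan(r)
```

```text
22.3 [0.38182732 0.13582238 0.04367295] 0.06802577155969497 0.2979878947371617 [-0.86562128 -0.08587602 -0.04574386]
-0.03 view -0.190..-0.094 [(np.float64(-0.1305), np.float64(-0.094))]
-0.05 view -0.190..-0.089 [(np.float64(-0.1325), np.float64(-0.0885))]
```

play_rows(
  targets="-0.9 0 0 0 0; -0.9 0 0 0 0; -0.9 0 0 0 0; -0.5 0 0 0 0; -0.2 0 0 0 0; 0 0 0 0 0; 0.15 0 0 -0.001 0; 0.3 0 0 -0.001 0",
)

```text
clock: 23.02
tcp_pos: [0.381, 0.1345, 0.0452]
orientation: [-1.462, -2.779, 0.002]
contact_force: [-4.5, -4.3, 19.1]
grip_width: 0.039
gripper_force: 20.8
```

play_rows(
  targets="0.3 0 0 0 0; 0.3 0 0 0 0; 0.3 0 0 0 0; -0.3 0 0 0.001 0; -0.9 0 0 0.001 0; -0.9 0 0 0.001 0; -0.9 0 0 0.001 0; -0.9 0 0 0.001 0",
)

```text
clock: 23.68
tcp_pos: [0.3816, 0.1355, 0.0436]
orientation: [-1.46, -2.782, 0.0]
contact_force: [-1.6, 1.3, -0.1]
grip_width: 0.0811
gripper_force: 0.0
```

Run:
```python
from bench import r
from h import *
o=r.get_obs(); print(o['clock'],o['tcp_pos'],o['grip_width'],o['gripper_force'],o['contact_force']); scan(r)
im=r.grab_frame("wrist"); cv2.imwrite("pics/s5.png",im[:,:,::-1]); np.set_printoptions(linewidth=200)
H=np.array([.4960,.3355,0]); c=r.camera_info("wrist")
# blade front at rest: scan along BX at z=.073 around BY of TCP
xs=np.arange(-.235,-.14,.0015); t=(o['tcp_pos']-H)@BY
P=H+np.outer(xs,BX)+(t+.015)*BY; P[:,2]=.073; q=proj(c,P).round().astype(int); print((o['tcp_pos']-H)@BX,[(round(x*1000),int(im[b,a].max())) for x,(a,b) in zip(xs,q) if 0<=a<512 and 0<=b<384])
```

```text
23.6833 [0.38161954 0.13550654 0.04355435] 0.08111730091122496 0.0 [-1.56805452  1.34943687 -0.10745202]
-0.03 view -0.190..-0.095 [(np.float64(-0.123), np.float64(-0.1105)), (np.float64(-0.11), np.float64(-0.0945))]
-0.05 view -0.190..-0.089 [(np.float64(-0.124), np.float64(-0.089))]
-0.20736656589925204 [(-235, 246), (-233, 162), (-232, 159), (-230, 167), (-229, 166), (-227, 169), (-226, 63), (-224, 68), (-223, 62), (-221, 68), (-220, 65), (-218, 63), (-217, 55), (-215, 53), (-214, 54), (-212, 56), (-211, 48), (-209, 48), (-208, 165), (-206, 155), (-205, 158), (-203, 161), (-202, 162), (-200, 157), (-199, 159), (-197, 162), (-196, 160), (-194, 254), (-193, 242), (-191, 242), (-190, 215), (-188, 114), (-187, 153), (-185, 162), (-184, 165), (-182, 158), (-181, 142), (-179, 111), (-178, 85), (-176, 166), (-175, 159), (-173, 160), (-172, 79), (-170, 64), (-169, 62), (-167, 58), (-166, 127), (-164, 122), (-163, 120), (-161, 135), (-160, 155), (-158, 171), (-157, 166), (-155, 169), (-154, 167), (-152, 168), (-151, 165), (-149, 162), (-148, 255), (-146, 245), (-145, 248), (-143, 247), (-142, 248), (-140, 244)]
```

play_rows(
  targets="-0.9 0 0 0 0; -0.5 0 0 0 0; -0.2 0 0 0 0; 0 0 0 0 0; 0.15 0 0 0 0; 0.3 0 0 0 0; 0.3 0 0 0 0; 0.3 0 0 0 0",
)

```text
clock: 24.45
tcp_pos: [0.381, 0.1344, 0.0443]
orientation: [-1.462, -2.779, 0.002]
contact_force: [-3.9, -4.8, 18.9]
grip_width: 0.0391
gripper_force: 18.8
```

Run:
```python
from bench import r
from h import *
o=r.get_obs(); print(o['clock'],o['tcp_pos'],o['grip_width'],o['gripper_force'],o['contact_force']); scan(r)
```

```text
24.45 [0.38101442 0.13443702 0.04429505] 0.03909189636104042 18.81770138628781 [-3.86315251 -4.79321554 18.88101538]
-0.03 view -0.190..-0.096 [(np.float64(-0.119), np.float64(-0.0955))]
-0.05 view -0.190..-0.090 [(np.float64(-0.1145), np.float64(-0.09))]
```

play_rows(
  targets="0 0 0 0 0; -0.4 0 0 0 0; -0.9 0 0 0 0; -0.9 0 0 0 0; -0.9 0 0 0 0; -0.9 0 0 0 0; -0.9 0 0 0 0",
)

```text
clock: 25.08
tcp_pos: [0.3816, 0.1355, 0.0436]
orientation: [-1.46, -2.782, 0.0]
contact_force: [0.4, 0.7, 0.7]
grip_width: 0.0812
gripper_force: 0.0
```

play_rows(
  targets="-0.6 0 0 0 0; -0.4 0 0 0 0; -0.3 0 0 0 0; -0.2 0 0 0 0; -0.1 0 0 0 0; 0 0 0 0 0; 0.1 0 0 0 0; 0.2 0 0 0 0",
)

```text
clock: 25.75
tcp_pos: [0.3835, 0.1362, 0.0448]
orientation: [1.461, 2.78, 0.005]
contact_force: [1.1, 0.4, 15.1]
grip_width: 0.0453
gripper_force: 18.0
```

Run:
```python
from bench import r
from h import *
o=r.get_obs(); print(o['clock'],o['tcp_pos'],o['grip_width'],o['gripper_force'],o['contact_force'],o['contact_force']@np.c_[BX,BY]); scan(r)
```

```text
25.75 [0.38348676 0.13618065 0.04479696] 0.04526881197430089 18.026993572711945 [ 1.14264611  0.39957642 15.13699129] [ 1.16856022 -0.31586145]
-0.03 view -0.190..-0.092 [(np.float64(-0.115), np.float64(-0.0915))]
-0.05 view -0.190..-0.086 [(np.float64(-0.1155), np.float64(-0.086))]
```

play_rows(
  targets="0.3 0 0 -0.001 0; 0.3 0 0 -0.001 0; 0.3 0 0 -0.001 0; 0.3 0 0 -0.001 0; 0.3 0 0 -0.001 0; 0.3 0 0 -0.001 0",
)

```text
clock: 26.3
tcp_pos: [0.383, 0.1358, 0.0451]
orientation: [1.461, 2.78, 0.003]
contact_force: [3.2, -0.8, 5.7]
grip_width: 0.0438
gripper_force: 22.2
```

Run:
```python
from bench import r
from h import *
o=r.get_obs(); print(o['clock'],o['tcp_pos'],o['grip_width'],o['gripper_force'],o['contact_force'],o['contact_force']@np.c_[BX,BY])
f=r.grab_frame("top"); cv2.imwrite("pics/t9.png",f[:,:,::-1])
c=r.camera_info("top"); H=np.array([.4960,.3355,0])
for name,im in(("before",cv2.imread("pics/top0.png")[:,:,::-1]),("now",f)):
  for y in(-.055,0.,.055):
    xs=np.arange(-.15,.03,.002); P=H+np.outer(xs,BX)+y*BY; P[:,2]=.054; q=proj(c,P).round().astype(int)
    print(name,y,''.join('%2x '%(im[b,a,0]//8) if 1 else '' for a,b in q))
    h=cv2.cvtColor(np.ascontiguousarray(im[q[:,1],q[:,0]])[None],cv2.COLOR_RGB2HSV)[0]; print('  ',''.join('O' if k[0]<16 and k[1]>85 and k[2]>90 else '.' for k in h))
```

```text
26.3 [0.38299894 0.13579939 0.04509289] 0.04379248830285128 22.16506987810135 [ 3.24695448 -0.84860608  5.71837037] [ 2.19967154 -2.53461847]
before -0.055 10 11 13 13 1c 1c 1c 1c 1c 1a 19 19 16 13 13 16 17 17 16 17 17 18 18 18 18 18 17 16 16 17 16 16 15 13  f  f  f 10 18 18 1b 18 18 19 19 1a 1a 19 17 17 16 16 17 17 18 18 18 18 17 17 15 13 11 12 15 13 13  f  e  a  a  a  9  9  9  b 12 12 18 1c 1c 1c 1c 1c 1c 1c 1c 1c 1c 1c 
   ..........OOOOOOOOOOOOOOOOOOOOOOOO.......OOOOOOOOOOOOOOOOOOOOOOOOOO.......................
before 0.0 11  d  7  6  9  e 11 11 11 13 16 17 17 11 11 14 16 16 16 18 18 18 18 18 18 18 17 17 17 17 16 16 14 14 10 10 10 11 14 1b 1b 18 18 18 18 18 17 17 16 16 16 18 18 18 18 18 18 17 17 16 13 12 11 15 13 11 10 10 11 15 1c 1d 1d 1d 1d 1d 1d 1d 1d 1d 1d 1d 1d 1c 1d 1d 1d 1d 1d 1d 
   .........OOOOOOOOOOOOOOOOOOOOOOOOOO......OOOOOOOOOOOOOOOOOOOOOOOOO........................
before 0.055 1e 1e 1e 1e 1e 1e 1e 1e 1e 1c 19 17 17 12 12 14 17 18 18 17 17 17 17 17 17 18 17 18 17 17 16 17 17 15 12 12 13 15 1b 1b 19 16 17 18 17 18 18 18 17 18 17 17 16 17 17 17 18 17 17 15 13 14 14 1
[... 598 characters left out ...]
16 16 10  d  6  6  d 14 17 17 15 14 14 16 16 17 17 18 18 18 18 18 17 17 17 17 16 16 16 15 13 12 15 18 18 18 18 17 17 16 17 17 18 18 18 18 18 17 17 17 13 11 11 14 15 14 11  f 11 14 19 1b 1b 1b 1c 1c 1c 1d 1d 1d 1c 1d 1d 1c 1d 1d 1d 
   ...................OOOOOOOOOOOOOOOOOOOOOOOOOOOOOOOOOOOOOOOOOOOOOOOOOOO....................
now 0.055 1e 1d 1d 1d 1c 1d 1d 1e 1e 1e 1e 1e 1e 1e 1e 1e 1e 1e 1d 1c 18 17 16 14 14 17 17 18 17 17 16 17 17 17 17 18 18 17 17 17 17 16 16 13 12 14 17 18 17 18 18 18 17 17 17 16 17 17 17 17 18 17 17 16 12 12 15 16 11 11 10 15 17 17 17 17 17 17 17 16 16 17 1a 1b 1e 1e 1e 1e 1e 1e 
   ....................OOOOOOOOOOOOOOOOOOOOOOOOOOOOOOOOOOOOOOOOOOOOOOOOOO....................
```

play_rows(
  targets="0.3 0 0 0 0; 0.3 0 0 0 0; 0.3 0 0 0 0; 0.3 0 0 0 0; 0.3 0 0 0 0; 0.3 0 0 0 0; 0.3 0 0 0 0; 0.3 0 0 0 0",
)

```text
clock: 27.02
tcp_pos: [0.383, 0.1358, 0.0451]
orientation: [1.461, 2.78, 0.003]
contact_force: [2.4, 0.4, 6.3]
grip_width: 0.0437
gripper_force: 22.2
```

Steady, tight and balanced, with about 22 N at the blade and so roughly 31 N at the pad. Handing in.

```bash
python3 -c "
from bench import r
print(r.hand_in())"
```

```text
the job is handed in; nothing more can be done
None
```

The job is handed in at 27 s: both dogs measured home in their holes, and the halves are closed and parallel against them. The trigger is still squeezed, with an estimated 31 N at the pad (22 N grip × 1.4, not measured directly); the hand-in call returned no verdict.

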